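# Unlock the blade box and hold the key turned

## Task

Unlock the steel blade box: take the round-headed key out of the wooden key block and push it fully home in the lock on the box's lid - its pins stick, so ease it past them, with a wiggle if need be, without ramming it - and only then turn it clockwise a quarter turn. The latch springs back, so finish with your fingers still on the key, holding it home and turned so that I can lift the lid; leave the other two keys in their block and do not disturb anything else.

Things in the scene. Friction and masses are not known exactly. Their poses are not given: they have to be found in the camera images.
- round_key: The key to use: black round head on a 16 x 10 mm neck 10 mm high; steel blade below it 9 mm wide (x), 3.5 mm thick (y), 26 mm long, its last 6 mm narrowing to 3 mm; 25 g; double-sided, goes in either way round. Origin: centre of the neck's underside, where the blade begins; z up, away from the tip; x along the width of blade and head. Starts blade down in a slot of the block, neck on its top.
- key_head (a point): Centre of the round key's head, an upright disc 30 mm across, 10 mm thick; 25 mm above the key's origin. Same axes: pinch it across y.
- slab_key: Another lock's key, standing in the same block: black upright slab head 14 mm wide, 44 mm high, 10 mm thick. Same origin and axes. Stays where it is.
- tee_key: Another lock's key, standing in the same block: black T-bar head 44 mm wide, 10 mm thick, its top at z = 28 mm. Same origin and axes. Stays where it is.
- key_block: Fixed wooden block 50 x 180 x 36 mm with three 4.5 x 10 mm slots, 30 mm deep, in its top at y = -60, 0 and 60 mm, x = 0, each 10 mm long along y; one key stands in each, which one where varies. Origin: centre of its underside.
- blade_box: Fixed grey steel box 160 (x) x 200 (y) mm, lid top 90 mm high; lock axis at x = -45 mm, y = 0, in the lid near the front (-x) edge; a steel bail lies folded on the lid from x = 22 to 56 mm, up to 99 mm high. Origin: centre of its underside.
- lock_mouth (a point): Centre of the keyway's mouth on the face of the brass lock plug, 94 mm above the shelf; z up along the lock's axis, x along the keyway; turns with the plug. Keyway 10 mm long (x), 4.5 mm wide (y), over 30 mm deep, countersunk to 13 x 8 mm; face 20 mm across. A key that is home has its neck on this face.
- lock_pins (a point): A point in the keyway 17 mm below its mouth, at the deeper of two sticky sprung pins (9 and 17 mm down, one from each end of the keyway). The key's tip pushes them aside, which takes 10 to 20 N in a straight push; where it sticks, rocking the key 1 or 2 mm along the keyway frees it.
- lock_plug (a joint): Angle of the plug, rad: 0 at rest (keyway along the box's x), growing clockwise seen from above, stop at 1.571. A return spring, 0.015 N m at rest and 0.06 N m at the stop, turns it back if let go. The key has about 0.12 to 0.2 rad of play in the keyway, so the plug lags the key by that much.
- orc_board: Bystander: cork board 130 x 200 x 12 mm with six grey-primed orc figures, 50 mm high in all. Origin: centre of its underside.
- palette: Bystander: round ivory ceramic palette, 140 mm across, 10 mm high. Origin: centre of its underside.
- magnifier: Bystander: smoked acrylic hand magnifier lying flat, 98 mm across, with a 95 mm handle to its -x. Origin: centre of the underside of its lens.
- tweezers_a: Bystander: steel tweezers lying flat, 126 mm long, 6 mm high, between box and block. Origin: centre of its underside.
- tweezers_b: Bystander: second steel tweezers, same size, beside the washing cup. Origin: centre of its underside.
- wash_cup: Bystander: ribbed plastic washing cup, 74 mm across, 85 mm high. Origin: centre of its underside.
There are look-alikes about, which are no part of the job. There is more than one size of the key_block; the one meant has the size given above.

How it is judged:
On the way, in this order (a step that is already met when the one before it is completed fails the run):
1. the round-headed key is lifted clear of the block in the fingers (z of round_key in the frame of key_block above 0.066 m and contact force between the fingers and round_key above 1 N), for 0.1 s.
2. the key is fully home in the lock, the plug not yet turned (z of round_key in the frame of lock_mouth between -0.004 and 0.0035 m and horizontal distance between round_key and lock_mouth below 0.004 m and angle between round_key's own z axis and vertical below 0.14 rad and value of joint lock_plug below 0.35 rad), for 0.1 s.
At the end, for the whole second after the job is handed in: The round-headed key is home in the lock (neck within 3.5 mm of the face and 4 mm of the axis, upright within 8 degrees), the plug is turned at least 72 degrees clockwise and still, the fingers are still on the key, and the other two keys stand in their slots (z of round_key in the frame of lock_mouth between -0.004 and 0.0035 m and horizontal distance between round_key and lock_mouth below 0.004 m and angle between round_key's own z axis and vertical below 0.14 rad and value of joint lock_plug above 1.25 rad and velocity of joint lock_plug between -0.1 and 0.1 rad/s and contact force between the fingers and round_key above 1 N and distance between each of slab_key, tee_key and key_block below 0.09 m and distance of each of slab_key, tee_key from where it was at the start of the episode below 0.012 m); the arm keeps its last pose, push and grip.
It fails at once if the plug is turned more than 20 degrees while the key is not home (value of joint lock_plug above 0.35 rad and not (z of round_key in the frame of lock_mouth between -0.004 and 0.0035 m and horizontal distance between round_key and lock_mouth below 0.004 m and angle between round_key's own z axis and vertical below 0.14 rad)).
It fails at once if the key is rammed into the lock with more than 60 N (contact force between round_key and blade_box above 60 N).
It fails at once if one of the other keys is moved by more than 12 mm (distance of any of slab_key, tee_key from where it was at the start of the episode above 0.012 m).
It fails at once if a bystander is shifted by more than 25 mm (distance of any of orc_board, palette, magnifier, tweezers_a, tweezers_b, wash_cup from where it was at the start of the episode above 0.025 m).
It also fails if it takes over 45 s, if anything falls off the work surface, if the arm or the gripper's body presses on something with over 40 N, if the wrist force passes 120 N, or if a joint passes its speed limit or range.

## Robot

A 6-joint arm with a two-finger parallel gripper is mounted at the origin on the work surface. World frame = base frame: x ahead of the robot, y to its left, z up, the work surface at z = 0. Lengths are in m, angles in rad, forces in N, time in s.
With the tool pointing down it reaches from about 0.25 to 0.775 m from the base axis. Payload 4 kg.
Tool frame: the origin (TCP) lies at the very end of the fingers, on their centre line; the grasp point (between the pads) lies 19 mm behind it; z points along the fingers, y is the direction in which the jaws open and shut (so a half turn about z gives the same grasp; the last joint's range is limited). The gripper opens to 94 mm and grips with 3 to 60 N. Pads are 16 mm wide; open, the fingers measure 119 mm over their backs; the gripper's body (75 mm by 177 mm) begins 78 mm behind the grasp point.
Start: joints at [1.24, 0.087, 1.371, -0, 1.684, -0.103], TCP at [0.124, 0.536, 0.206] pointing down, gripper open.
Joint ranges: [-3.1, 3.1], [-0.76, 2.03], [0.27, 2.55], [-1.08, 4.22], [0.17, 2.65], [-2.57, 2.57]. Speed limits (rad/s): [2.79, 2.79, 3.14, 3.14, 3.14, 3.14].

## Interface

Orientations are given as [roll, pitch, yaw] about the fixed x, y, z axes, in that order (R = Rz(yaw) Ry(pitch) Rx(roll)).
In Python, from bench import robot, snapshot, calibration gives the robot as it stands. The module is installed in compiled form; this text tells all that it offers.
- The arm moves only by the tool servo_tool, never from a script. Its argument "series" is text: rows parted by semicolons, each of 5 numbers parted by spaces: the closure, from -1 (fully open) to 1 (shut), then the shift along the tool's x, y, z in cm, then the turn about the tool's z in rad. A call has 1 to 20 rows; each row is the pose to reach, as a shift and turn from the pose commanded when the call began, along the tool's axes at that moment; what a row does not reach only later rows make up. A row lasts 1/12 s, in which the tool goes at most 41.7 mm and 7.16 degrees, less where a joint would pass 70% of its speed; a pose out of reach is approached as far as the arm can. A call with a gripper value outside its range is refused whole. The fingers move at their own pace and stop on an object; the grip force is fixed at half the most. Time passes only in rows, so rows that repeat a pose let the fingers close. It gives the time, the measured TCP pose, the force and the opening at its end, in the units of the state.
- robot.get_obs(): the state, without advancing time (a new reading comes with each control period).
- snapshot(name): name is "scene" or "top"; returns (picture, depth): 400x640x3 uint8, red, green, blue; 400x640 float32, m along the optical axis (not along the pixel's ray), 0 where there is no reading.
- calibration(name): a dict with "fx", "fy", "cx", "cy" (pixels), "k1" (the pictures are not rectified: a ray, as slopes to the right and down, at radius r is drawn at 1 + k1 r^2 times it, then the intrinsics apply), "rvec" (rotation vector, rad) and "tvec" (3), from world to camera coordinates, as OpenCV has them. Camera axes: x right, y down, z forward; pixel columns grow to the right and rows downward; lengths in m; the calibration is good to about 2 mm. A picture is of the moment at which its call begins. calibration takes no time and is no camera call.
- robot.close_job(): hands the job in, once; it reports no verdict.
The state is a dict: "time": time; "joint_positions": joint angles; "qvel": joint speeds; "joint_torque": joint torques, N m; "tool_pos": TCP position; "ee_rot": TCP orientation; "wrist_force": force on the tool from outside, world axes, zero at the start; "wrist_torque": the same for the moment, N m; "width": finger opening in m.
Only numpy, scipy, OpenCV 4.12 (cv2) and the standard library are available. Lean on these libraries where they do the work, as an engineer would, in place of code of your own. Each camera call takes 0.05 s, during which the arm holds its last target. There are 200 camera calls.

## Working session

There is one attempt and no reset: what is moved stays moved. The work goes in short steps, Python scripts to look and compute and a tool call to move; the robot and the scene stay as the last step left them, time stands still between calls to the robot, and variables do not carry over. Pictures are saved under pics/ and viewed, about 8 in all and at most 12, crops included, and the job is handed in when it is done.

Besides the shell and the picture viewer there is one more tool, called after ">>>" as name(argument=value, ...) on one line, values as JSON. servo_tool: Moves the arm, as the interface text tells. Its arguments: {"type":"object","properties":{"series":{"type":"string"}},"required":["series"]}

```bash
mkdir -p pics; cat > h.py <<'E'
import numpy as np, cv2
from bench import robot, snapshot, calibration
def cam(n):
    c=calibration(n); R=cv2.Rodrigues(np.array(c["rvec"],float))[0]; return c,R,np.array(c["tvec"],float)
def rays(n,uv):
    c,R,t=cam(n); K=np.array([[c["fx"],0,c["cx"]],[0,c["fy"],c["cy"]],[0,0,1.]])
    uv=np.array(uv,float).reshape(-1,1,2)
    s=cv2.undistortPoints(uv,K,np.array([c["k1"],0,0,0,0.])).reshape(-1,2)
    d=np.c_[s,np.ones(len(s))]
    return -R.T@t, d@R   # origin, dirs (unit optical depth)
def onplane(n,uv,z):
    o,d=rays(n,uv); return o+d*((z-o[2])/d[:,2])[:,None]
def bydepth(n,uv,dep):
    o,d=rays(n,uv); return o+d*np.array(dep).reshape(-1,1)
def proj(n,P):
    c,R,t=cam(n); K=np.array([[c["fx"],0,c["cx"]],[0,c["fy"],c["cy"]],[0,0,1.]])
    return cv2.projectPoints(np.array(P,float).reshape(-1,1,3),cv2.Rodrigues(R)[0],t,K,np.array([c["k1"],0,0,0,0.]))[0].reshape(-1,2)
E
python3 - <<'E'
from h import *
print(robot.get_obs())
for n in("scene","top"):
    p,d=snapshot(n); cv2.imwrite(f"pics/{n}0.png",p[:,:,::-1]); np.savez(f"{n}0.npz",p=p,d=d)
    print(n,rays(n,[[320,200]]),calibration(n)["fx"])
E
```

```text
{'time': 0.0, 'joint_positions': array([ 1.23990560e+00,  8.79708057e-02,  1.37224896e+00, -5.08981073e-06,
        1.68354370e+00, -1.03095413e-01]), 'qvel': array([ 1.17872608e-05, -5.87660530e-04, -3.42145702e-04,  1.12492728e-03,
       -1.33040947e-03,  5.25593555e-04]), 'joint_torque': array([ 7.77987952e-04, -3.40183282e+01, -3.02428830e+01,  7.19767506e-02,
        3.28085606e-02, -1.76854937e-04]), 'tool_pos': array([0.12403718, 0.53528634, 0.20429819]), 'ee_rot': array([-3.13943285e+00, -2.18372366e-04,  2.91379654e+00]), 'wrist_force': array([ 0.41073998, -0.40826934,  0.39954516]), 'wrist_torque': array([-2.35399243e-02,  3.17103489e-05,  2.14035538e-02]), 'width': 0.09427292013514264}
scene (array([ 1.24500847, -0.75490475,  0.75211488]), array([[-0.5330392 ,  0.63470104, -0.55987545]])) 451.7128316452605
top (array([ 0.40897641, -0.01963276,  1.36139202]), array([[ 1.00944632e-01,  6.90469227e-04, -9.95083714e-01]])) 398.21866089633016
```

View pics/scene0.png

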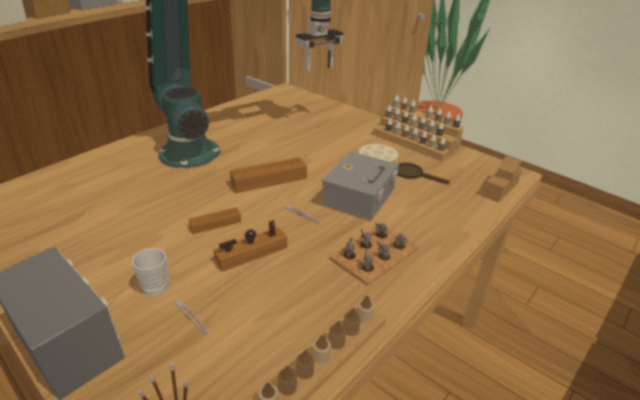

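View pics/top0.png

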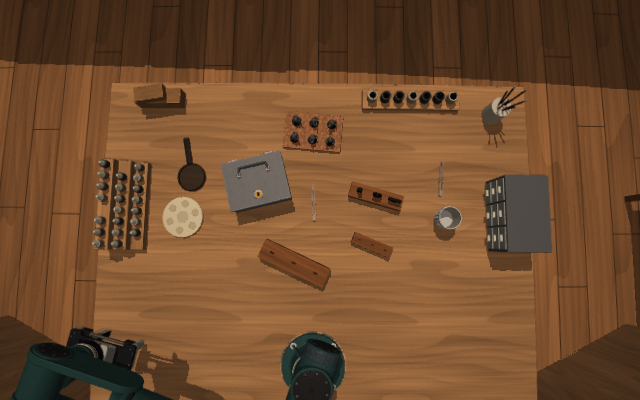

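Top view: box near (257,182) with the brass plug near (258,194). The key block is near (376,197), with keys near (360,190), (377,195) and (395,202). In the scene view, the tee is at (228,245), round at (251,235) and slab at (271,228), so the round key is in the middle.

```bash
python3 - <<'E'
from h import *
def pts(n):
    f=np.load(f"{n}0.npz"); v,u=np.mgrid[0:400,0:640]; P=bydepth(n,np.c_[u.ravel(),v.ravel()],f["d"].ravel()).reshape(400,640,3); return f["p"],f["d"],P
p,d,P=pts("top")
Z=P[:,:,2]
def rect(m,z,name):
    m=m.astype(np.uint8); k,l,s,c=cv2.connectedComponentsWithStats(m)
    i=1+np.argmax(s[1:,4]); cn=max(cv2.findContours((l==i).astype(np.uint8),0,1)[0],key=cv2.contourArea).reshape(-1,2)
    W=onplane("top",cn,z)[:,:2]; print(name,s[i],cv2.minAreaRect((W*1000).astype(np.float32)), "medz",np.median(Z[l==i]))
def roi(x0,x1,y0,y1):
    r=np.zeros(Z.shape,bool); r[y0:y1,x0:x1]=1; return r
rect(roi(335,415,170,225)&(Z>.022),.036,"block")
rect(roi(210,305,140,225)&(Z>.07)&(Z<.11),.09,"box")
hsv=cv2.cvtColor(p,cv2.COLOR_RGB2HSV)
br=roi(240,275,183,205)&(hsv[:,:,1]>70)&(hsv[:,:,2]>90)
v,u=np.nonzero(br); print("brass n",len(v),u.mean(),v.mean(),onplane("top",[[u.mean(),v.mean()]],.094), (u.min()+u.max())/2,(v.min()+v.max())/2)
for n in["top"]:
    m=roi(345,410,175,220)&(p.max(2)<45); k,l,s,c=cv2.connectedComponentsWithStats(m.astype(np.uint8))
    for i in range(1,k):
        if s[i,4]>5: print(s[i],c[i],np.median(Z[l==i]),Z[l==i].max(),onplane("top",[c[i]],.06))
a=cv2.resize(p[165:230,340:415],None,fx=5,fy=5,interpolation=2); b=cv2.resize(p[145:220,215:300],None,fx=4.4,fy=4.4,interpolation=2)
q=np.load("scene0.npz")["p"]; e=cv2.resize(q[210:275,205:300],None,fx=4,fy=4,interpolation=2); g=cv2.resize(q[145:220,315:405],None,fx=4,fy=4,interpolation=2)
C=np.zeros((600,800,3),np.uint8)
for im,(x,y) in((a,(0,0)),(b,(400,0)),(e,(0,330)),(g,(400,330))):
    h,w=im.shape[:2]; h=min(h,600-y); w=min(w,800-x); C[y:y+h,x:x+w]=im[:h,:w]
cv2.imwrite("pics/crop1.png",C[:,:,::-1])
E
```

```text
block [348 181  56  30 827] ((560.7297973632812, -205.4115753173828), (180.78829956054688, 52.105995178222656), 74.28121185302734) medz 0.0366071082322883
box [ 220  150   71   62 3079] ((600.378662109375, 192.57362365722656), (165.73492431640625, 201.37451171875), 14.257720947265625) medz 0.08989593396991769
brass n 42 257.76190476190476 193.5952380952381 [[0.55564514 0.18133034 0.094     ]] 257.5 193.5
[357 188   5   5  21] [359.23809524 189.80952381] 0.0747341170047282 0.08373822877625803 [[ 0.576358   -0.14756444  0.06      ]]
[373 192   9   6  36] [376.83333333 194.80555556] 0.07209697684829153 0.07802796134337275 [[ 0.56051813 -0.20551827  0.06      ]]
[388 197  13   6  43] [394.02325581 199.95348837] 0.06298666769670347 0.0716315605770792 [[ 0.54419215 -0.26205257  0.06      ]]
```

View pics/crop1.png

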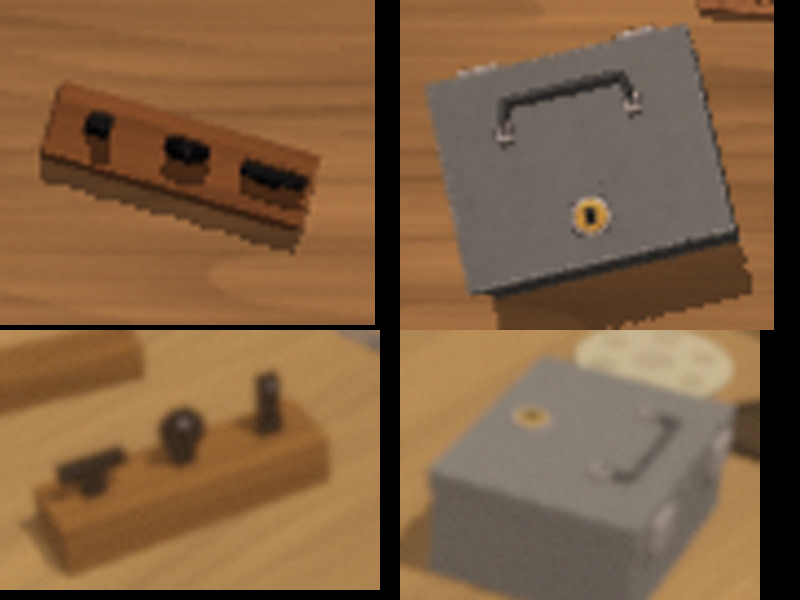

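The crops confirm the order: slab at +y, round in the middle, tee at -y. The block measures 180.8 x 52 mm with its yaw at -15.7°, and the line through the keys gives 74.3° for its long axis, so the two agree. The brass plug at (0.556, 0.181) also fits the box rectangle.

Plan:
- Grasp at yaw 1.296 (q6 about -0.08).
- Insert at yaw 3.39 (q6 about -1.5).
- Turn to yaw about 1.6 (q6 about 0.3).

```bash
cat >> h.py <<'E'
def go(x,y,z,yaw):
    s=robot.get_obs(); p=s["tool_pos"]; a=s["ee_rot"][2]
    D=np.array([x,y,z])-p; R=cv2.Rodrigues(np.array([0,0,a]))[0]@np.diag([1,-1,-1])
    t=R.T@D; dy=(yaw-a+np.pi)%(2*np.pi)-np.pi
    print("t",round(s["time"],2),"pos",p.round(4),"rpy",s["ee_rot"].round(4),"F",s["wrist_force"].round(1),"T",s["wrist_torque"].round(2),"w",round(s["width"],4),"q6",s["joint_positions"][5].round(3))
    print("shift cm",(t*100).round(2),"turn",round(-dy,3))
E
python3 - <<'E'
from h import *
go(.5607,-.2054,.206,1.296)
# cross-check plug in scene view
q=np.load("scene0.npz")["p"]; uv=proj("scene",[[.556,.1814,.094],[.5607,-.2054,.061]]); print(uv)
hsv=cv2.cvtColor(q,cv2.COLOR_RGB2HSV); m=np.zeros(q.shape[:2],bool); m[158:176,338:358]=1
m&=(hsv[:,:,1]>60)
v,u=np.nonzero(m); print(len(v),u.mean(),v.mean(),onplane("scene",[[u.mean(),v.mean()]],.094))
m=np.zeros(q.shape[:2],bool); m[224:242,243:259]=1; m&=(q.max(2)<70); v,u=np.nonzero(m); print(len(v),u.mean(),v.mean(),onplane("scene",[[u.mean(),v.mean()]],.061))
E
```

```text
t 0.1 pos [0.1241 0.5353 0.2044] rpy [-3.1397e+00 -2.0000e-04  2.9138e+00] F [-0.2 -0.4 -0.6] T [ 0.   -0.   -0.01] w 0.0943 q6 -0.103
shift cm [-59.27 -62.3   -0.16] turn 1.618
[[346.71207743 165.71499012]
 [248.83954068 234.24329541]]
72 344.72222222222223 164.09722222222223 [[0.54575392 0.18482251 0.094     ]]
56 249.78571428571428 236.83928571428572 [[ 0.56998702 -0.21050739  0.061     ]]
```

>>> servo_tool(series="-1 -59.3 -62.3 0 1.618; -1 -59.3 -62.3 0 1.618; -1 -59.3 -62.3 0 1.618; -1 -59.3 -62.3 0 1.618; -1 -59.3 -62.3 0 1.618; -1 -59.3 -62.3 0 1.618; -1 -59.3 -62.3 0 1.618; -1 -59.3 -62.3 0 1.618; -1 -59.3 -62.3 0 1.618; -1 -59.3 -62.3 0 1.618; -1 -59.3 -62.3 0 1.618; -1 -59.3 -62.3 0 1.618; -1 -59.3 -62.3 0 1.618; -1 -59.3 -62.3 0 1.618; -1 -59.3 -62.3 0 1.618; -1 -59.3 -62.3 0 1.618; -1 -59.3 -62.3 0 1.618; -1 -59.3 -62.3 0 1.618; -1 -59.3 -62.3 0 1.618; -1 -59.3 -62.3 0 1.618")

```text
time: 1.77
tool_pos: [0.548, -0.1839, 0.2047]
ee_rot: [-3.141, -0.0, 1.295]
wrist_force: [0.7, 0.3, 1.1]
width: 0.0943
```

```bash
python3 - <<'E'
from h import *
go(.5607,-.2054,.11,1.296)
E
```

```text
t 1.77 pos [ 0.548  -0.1839  0.2047] rpy [-3.1405e+00 -4.0000e-04  1.2952e+00] F [0.7 0.3 1.1] T [-0.07  0.06 -0.01] w 0.0943 q6 -0.146
shift cm [-1.72  1.81  9.47] turn -0.001
```

>>> servo_tool(series="-1 -1.7 1.8 0 0; -1 -1.7 1.8 4 0; -1 -1.7 1.8 8 0; -1 -1.7 1.8 9.5 0; -1 -1.7 1.8 9.5 0; -1 -1.7 1.8 9.5 0")

```text
time: 2.27
tool_pos: [0.5595, -0.2028, 0.109]
ee_rot: [-3.138, -0.001, 1.296]
wrist_force: [0.4, -0.8, 1.3]
width: 0.0939
```

```bash
python3 - <<'E'
from h import *
go(.5607,-.2054,.042,1.296)
p,d=snapshot("scene"); q,e=snapshot("top")
C=np.hstack([cv2.resize(p[180:280,190:310],(480,400),interpolation=2),cv2.resize(q[165:230,340:415],(320,277),interpolation=2)[:, :] if 0 else cv2.resize(q[150:250,336:416],(320,400),interpolation=2)])
cv2.imwrite("pics/c2.png",C[:,:,::-1])
E
```

```text
t 2.27 pos [ 0.5595 -0.2028  0.109 ] rpy [-3.1383e+00 -7.0000e-04  1.2957e+00] F [ 0.4 -0.8  1.3] T [-0.04  0.05  0.04] w 0.0939 q6 -0.168
shift cm [-0.21  0.19  6.7 ] turn -0.0
```

View pics/c2.png

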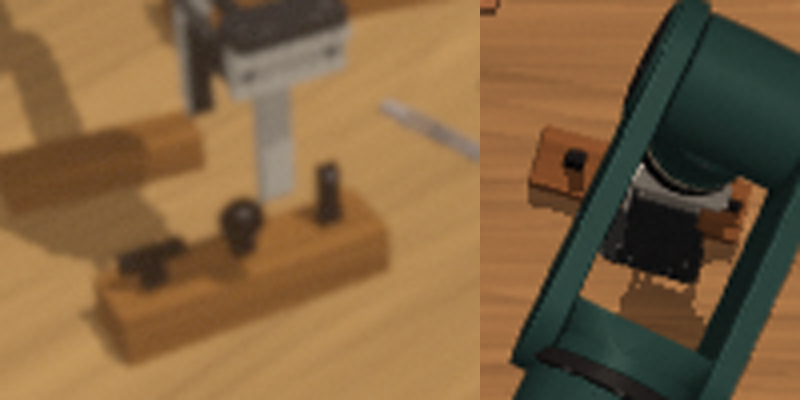

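The gripper is over the round key, with the fingers straddling the block's narrow side and the other keys clear. I'll descend.

>>> servo_tool(series="-1 -0.1 0.1 2 0; -1 -0.1 0.1 4 0; -1 -0.1 0.1 5.5 0; -1 -0.1 0.1 6.7 0; -1 -0.1 0.1 6.7 0; -1 -0.1 0.1 6.7 0; -1 -0.1 0.1 6.7 0")

```text
time: 2.95
tool_pos: [0.5622, -0.2049, 0.0455]
ee_rot: [3.138, 0.0, 1.296]
wrist_force: [-0.2, -0.0, 0.3]
width: 0.0937
```

```bash
python3 - <<'E'
from h import *
go(.5607,-.2054,.042,1.296)
E
```

```text
t 2.95 pos [ 0.5622 -0.2049  0.0455] rpy [3.1383e+00 5.0000e-04 1.2960e+00] F [-0.2 -0.   0.3] T [-0.03  0.1   0.08] w 0.0937 q6 -0.169
shift cm [-0.09 -0.13  0.35] turn -0.0
```

>>> servo_tool(series="-1 -0.1 -0.1 0.2 0; -1 -0.1 -0.1 0.2 0; -1 -0.1 -0.1 0.2 0; -1 -0.1 -0.1 0.2 0")

```text
time: 3.28
tool_pos: [0.56, -0.2053, 0.042]
ee_rot: [3.141, 0.0, 1.296]
wrist_force: [-1.2, -0.1, 0.9]
width: 0.0937
```

```bash
python3 - <<'E'
from h import *
go(.5607,-.2054,.042,1.296)
E
```

```text
t 3.28 pos [ 0.56   -0.2053  0.042 ] rpy [3.1408e+00 1.0000e-04 1.2957e+00] F [-1.2 -0.1  0.9] T [-0.07  0.11  0.01] w 0.0937 q6 -0.171
shift cm [ 0.01  0.07 -0.  ] turn -0.0
```

>>> servo_tool(series="1 0 0 0 0; 1 0 0 0 0; 1 0 0 0 0; 1 0 0 0 0; 1 0 0 0 0; 1 0 0 0 0; 1 0 0 0 0; 1 0 0 0 0; 1 0 0 0 0; 1 0 0 0 0; 1 0 0 0 0; 1 0 0 0 0")

```text
time: 4.28
tool_pos: [0.5598, -0.2051, 0.0414]
ee_rot: [-3.142, -0.0, 1.296]
wrist_force: [0.6, -0.7, -0.1]
width: 0.0175
```

```bash
python3 - <<'E'
from h import *
go(.5607,-.2054,.142,1.296)
E
```

```text
t 4.28 pos [ 0.5598 -0.2051  0.0414] rpy [-3.1416e+00 -1.0000e-04  1.2958e+00] F [ 0.6 -0.7 -0.1] T [-0.07  0.15  0.08] w 0.0175 q6 -0.171
shift cm [ -0.     0.1  -10.06] turn -0.0
```

Not yet shut to 10 mm, so I'll wait a little longer.

>>> servo_tool(series="1 0 0 0 0; 1 0 0 0 0; 1 0 0 0 0; 1 0 0 0 0; 1 0 0 0 0; 1 0 0 0 0")

```text
time: 4.78
tool_pos: [0.561, -0.2055, 0.0419]
ee_rot: [3.138, 0.0, 1.296]
wrist_force: [4.8, -2.1, -2.1]
width: 0.0096
```

```bash
python3 - <<'E'
from h import *
go(.5607,-.2054,.142,1.296)
E
```

```text
t 4.78 pos [ 0.561  -0.2055  0.0419] rpy [3.1385e+00 1.0000e-04 1.2958e+00] F [ 4.8 -2.1 -2.1] T [-0.31 -1.01 -0.07] w 0.0096 q6 -0.171
shift cm [  0.    -0.03 -10.01] turn -0.0
```

>>> servo_tool(series="1 0 0.05 -0.5 0; 1 0 0.05 -1 0; 1 0 0.05 -2 0; 1 0 0.05 -3 0; 1 0 0.05 -5 0; 1 0 0.05 -8 0; 1 0 0.05 -11 0; 1 0 0.05 -13 0; 1 0 0.05 -13 0; 1 0 0.05 -13 0")

```text
time: 5.62
tool_pos: [0.56, -0.2053, 0.1724]
ee_rot: [3.141, 0.0, 1.296]
wrist_force: [-0.6, -0.3, -1.3]
width: 0.0099
```

```bash
python3 - <<'E'
from h import *
go(.556,.1814,.175,3.39)
p,d=snapshot("scene"); uv=proj("scene",[[.56,-.205,.166]])[0].astype(int); print(uv)
x,y=uv; cv2.imwrite("pics/c3.png",cv2.resize(p[y-60:y+60,x-60:x+60],(480,480),interpolation=2)[:,:,::-1])
E
```

```text
t 5.62 pos [ 0.56   -0.2053  0.1724] rpy [3.1410e+00 4.0000e-04 1.2958e+00] F [-0.6 -0.3 -1.3] T [-0.04  0.14  0.02] w 0.0099 q6 -0.171
shift cm [ 37.11 -10.88  -0.26] turn -2.094
[246 198]
```

View pics/c3.png

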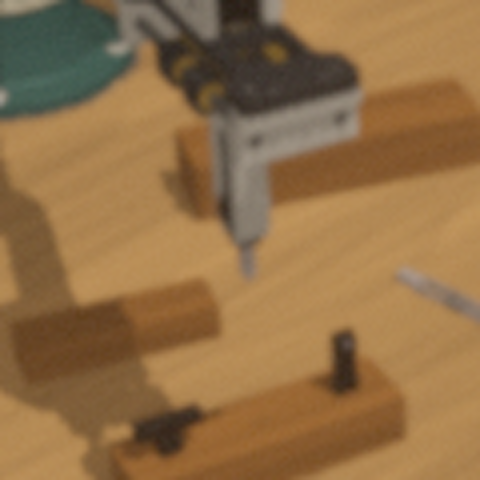

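The key hangs upright in the fingers with its blade below, and the tee and slab keys are undisturbed. I'll carry it to above the lock.

>>> servo_tool(series="1 37.1 -10.9 0 -2.094; 1 37.1 -10.9 0 -2.094; 1 37.1 -10.9 0 -2.094; 1 37.1 -10.9 0 -2.094; 1 37.1 -10.9 0 -2.094; 1 37.1 -10.9 0 -2.094; 1 37.1 -10.9 0 -2.094; 1 37.1 -10.9 0 -2.094; 1 37.1 -10.9 0 -2.094; 1 37.1 -10.9 0 -2.094; 1 37.1 -10.9 0 -2.094; 1 37.1 -10.9 0 -2.094; 1 37.1 -10.9 0 -2.094; 1 37.1 -10.9 0 -2.094; 1 37.1 -10.9 0 -2.094; 1 37.1 -10.9 0 -2.094; 1 37.1 -10.9 0 -2.094; 1 37.1 -10.9 0 -2.094; 1 37.1 -10.9 0 -2.094; 1 37.1 -10.9 0 -2.094")

```text
time: 7.33
tool_pos: [0.5552, 0.1812, 0.1698]
ee_rot: [3.141, -0.003, -2.895]
wrist_force: [0.1, 0.0, -0.1]
width: 0.0093
```

```bash
python3 - <<'E'
from h import *
go(.556,.1814,.142,3.39)
E
```

```text
t 7.33 pos [0.5552 0.1812 0.1698] rpy [ 3.1415 -0.0033 -2.8955] F [ 0.1  0.  -0.1] T [ 0.08 -0.04  0.  ] w 0.0093 q6 -1.599
shift cm [-0.08  0.    2.78] turn -0.002
```

>>> servo_tool(series="1 -0.1 0 1.5 0; 1 -0.1 0 3 0; 1 -0.1 0 3.7 0; 1 -0.1 0 3.7 0; 1 -0.1 0 3.7 0; 1 -0.1 0 3.7 0")

```text
time: 7.83
tool_pos: [0.5574, 0.1817, 0.1353]
ee_rot: [3.142, 0.001, -2.894]
wrist_force: [0.8, -0.4, 0.3]
width: 0.0098
```

```bash
python3 - <<'E'
from h import *
go(.556,.1814,.132,3.39)
p,d=snapshot("scene"); q,_=snapshot("top"); p0=np.load("scene0.npz")["p"]
x,y=347,165
z=robot.get_obs()["tool_pos"]; print(proj("scene",[z+[0,0,-.006],z+[0,0,-.032],[.556,.1814,.094]]))
f=lambda i:cv2.resize(i[y-25:y+25,x-25:x+25],(400,400),interpolation=cv2.INTER_CUBIC)
cv2.imwrite("pics/c4.png",np.hstack([f(p0),f(p)])[:,:,::-1])
E
```

```text
t 7.83 pos [0.5574 0.1817 0.1353] rpy [ 3.1416e+00  1.1000e-03 -2.8938e+00] F [ 0.8 -0.4  0.3] T [ 0.02  0.04 -0.02] w 0.0098 q6 -1.6
shift cm [0.15 0.   0.33] turn -0.001
[[348.0552856  155.17023359]
 [347.46442053 162.99196489]
 [346.71207743 165.71499012]]
```

View pics/c4.png

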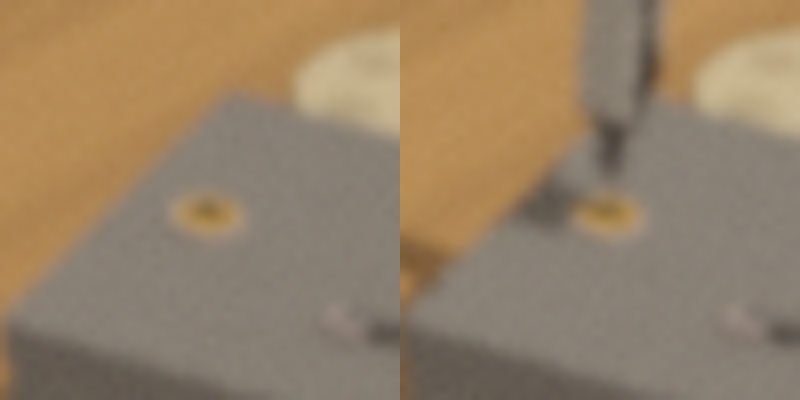

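The plug centre is at crop (208,212), i.e. full image (348.0,166.5), against a projected (346.7,165.7). The key tip is in the same column. I'll lower gently into the countersink, stopping above the first pin.

>>> servo_tool(series="1 0.1 0 0.4 0; 1 0.1 0 0.7 0; 1 0.1 0 0.7 0; 1 0.1 0 0.9 0; 1 0.1 0 0.9 0; 1 0.1 0 0.9 0")

```text
time: 8.43
tool_pos: [0.556, 0.1814, 0.1253]
ee_rot: [3.142, -0.0, -2.893]
wrist_force: [0.2, 0.8, -0.3]
width: 0.0097
```

```bash
python3 - <<'E'
from h import *
go(.556,.1814,.12,3.39)
E
```

```text
t 8.43 pos [0.556  0.1814 0.1253] rpy [ 3.1415e+00 -3.0000e-04 -2.8934e+00] F [ 0.2  0.8 -0.3] T [0.   0.02 0.01] w 0.0097 q6 -1.601
shift cm [-0.    0.    0.53] turn -0.0
```

Position is exact and there is no force. The tip is at 0.093, so I'll go 5 mm further.

>>> servo_tool(series="1 0 0 0.2 0; 1 0 0 0.3 0; 1 0 0 0.4 0; 1 0 0 0.5 0; 1 0 0 0.5 0")

```text
time: 8.85
tool_pos: [0.5559, 0.1814, 0.1202]
ee_rot: [3.141, -0.0, -2.893]
wrist_force: [-1.2, 0.5, -0.3]
width: 0.0098
```

```bash
python3 - <<'E'
from h import *
go(.556,.1814,.116,3.39)
E
```

```text
t 8.85 pos [0.5559 0.1814 0.1202] rpy [ 3.1415e+00 -5.0000e-04 -2.8934e+00] F [-1.2  0.5 -0.3] T [ 0.02  0.   -0.04] w 0.0098 q6 -1.601
shift cm [-0.01  0.    0.42] turn -0.0
```

>>> servo_tool(series="1 0 0 0.15 0; 1 0 0 0.3 0; 1 0 0 0.4 0; 1 0 0 0.4 0")

```text
time: 9.18
tool_pos: [0.5566, 0.1815, 0.1165]
ee_rot: [3.141, 0.001, -2.893]
wrist_force: [1.4, 0.8, -0.9]
width: 0.0097
```

>>> servo_tool(series="1 0 0 0.1 0; 1 0 0 0.2 0; 1 0 0 0.2 0; 1 0 0 0.2 0")

```text
time: 9.52
tool_pos: [0.5566, 0.1815, 0.1146]
ee_rot: [3.141, 0.001, -2.893]
wrist_force: [2.5, 1.5, -0.5]
width: 0.0101
```

>>> servo_tool(series="1 0 0 0.1 0; 1 0 0 0.2 0; 1 0 0 0.2 0; 1 0 0 0.2 0")

```text
time: 9.85
tool_pos: [0.5565, 0.1815, 0.1128]
ee_rot: [3.141, 0.001, -2.893]
wrist_force: [2.5, 1.1, 1.7]
width: 0.0097
```

>>> servo_tool(series="1 0 0 0.1 0; 1 0 0 0.2 0; 1 0 0 0.2 0; 1 0 0 0.2 0")

```text
time: 10.18
tool_pos: [0.5565, 0.1815, 0.1117]
ee_rot: [3.142, 0.002, -2.893]
wrist_force: [1.5, 0.8, 4.8]
width: 0.0098
```

>>> servo_tool(series="1 0.1 0 0.1 0; 1 0.15 0 0.1 0; 1 0 0 0.1 0; 1 -0.15 0 0.1 0; 1 0 0 0.1 0; 1 0 0 0.1 0")

```text
time: 10.68
tool_pos: [0.5566, 0.1815, 0.1106]
ee_rot: [3.142, 0.002, -2.893]
wrist_force: [1.6, 0.6, 4.6]
width: 0.0102
```

>>> servo_tool(series="1 0 0 0.1 0; 1 0 0 0.2 0; 1 0 0 0.2 0; 1 0 0 0.2 0")

```text
time: 11.02
tool_pos: [0.5566, 0.1816, 0.1081]
ee_rot: [3.141, 0.002, -2.893]
wrist_force: [2.4, 1.0, 4.8]
width: 0.0094
```

>>> servo_tool(series="1 0 0 0.1 0; 1 0 0 0.2 0; 1 0 0 0.2 0; 1 0 0 0.2 0")

```text
time: 11.35
tool_pos: [0.5567, 0.1816, 0.1066]
ee_rot: [3.142, 0.002, -2.893]
wrist_force: [2.2, 1.3, 6.7]
width: 0.0098
```

>>> servo_tool(series="1 0 0 0.1 0; 1 0 0 0.2 0; 1 0 0 0.2 0; 1 0 0 0.2 0")

```text
time: 11.68
tool_pos: [0.5567, 0.1816, 0.105]
ee_rot: [3.142, 0.002, -2.893]
wrist_force: [0.8, 1.0, 7.7]
width: 0.0097
```

>>> servo_tool(series="1 0.1 0 0.1 0; 1 0.15 0 0.2 0; 1 0 0 0.2 0; 1 -0.15 0 0.2 0; 1 0 0 0.2 0; 1 0 0 0.2 0")

```text
time: 12.18
tool_pos: [0.5566, 0.1816, 0.1015]
ee_rot: [3.141, 0.002, -2.893]
wrist_force: [3.4, 1.2, 2.7]
width: 0.0097
```

>>> servo_tool(series="1 0.1 0 0.1 0; 1 0.15 0 0.2 0; 1 0 0 0.2 0; 1 -0.15 0 0.2 0; 1 0 0 0.2 0; 1 0 0 0.2 0")

```text
time: 12.68
tool_pos: [0.5566, 0.1816, 0.0993]
ee_rot: [3.141, 0.001, -2.893]
wrist_force: [5.4, 2.2, 2.4]
width: 0.0099
```

>>> servo_tool(series="1 -0.05 0 0.1 0; 1 -0.1 0 0.1 0; 1 -0.1 0 0.1 0; 1 -0.1 0 0.1 0")

```text
time: 13.02
tool_pos: [0.5567, 0.1816, 0.0992]
ee_rot: [3.141, -0.0, -2.893]
wrist_force: [0.6, 1.5, 6.0]
width: 0.0101
```

>>> servo_tool(series="1 0 0 0.1 0; 1 0 0 0.1 0; 1 0 0 0.1 0; 1 0 0 0.1 0")

```text
time: 13.35
tool_pos: [0.5567, 0.1816, 0.0992]
ee_rot: [3.142, 0.0, -2.893]
wrist_force: [-0.4, 1.2, 10.6]
width: 0.01
```

The force rises stiffly with no further travel at TCP z 0.0992, and I predicted 0.0999 for home. I'll check by eye before turning.

```bash
python3 - <<'E'
from h import *
go(.5567,.1816,.0992,3.39)
p,d=snapshot("scene"); x,y=347,160
cv2.imwrite("pics/c5.png",cv2.resize(p[y-25:y+25,x-25:x+25],(600,600),interpolation=cv2.INTER_CUBIC)[:,:,::-1])
E
```

```text
t 13.35 pos [0.5567 0.1816 0.0992] rpy [ 3.1416e+00  1.0000e-04 -2.8933e+00] F [-0.4  1.2 10.6] T [ 0.18 -0.06  0.01] w 0.01 q6 -1.601
shift cm [ 0.  0. -0.] turn -0.0
```

View pics/c5.png

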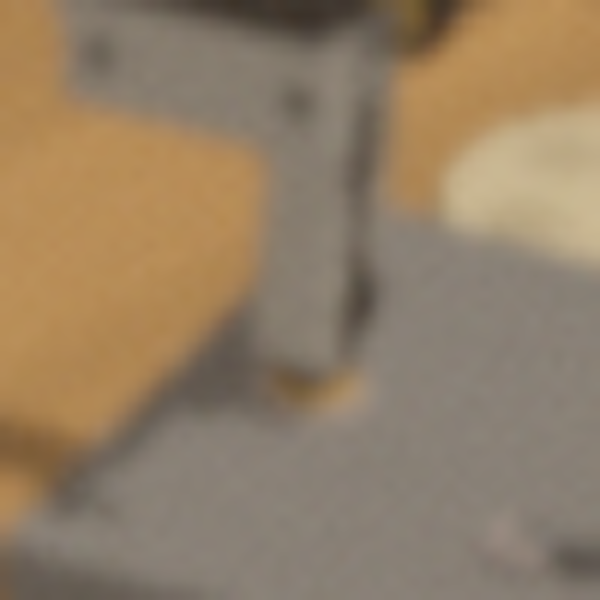

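The fingertips sit just above the brass face with the key between them. One more gentle push with a wiggle will show whether it is really seated.

>>> servo_tool(series="1 0.15 0 0.05 0; 1 0.15 0 0.05 0; 1 0 0 0.05 0; 1 -0.15 0 0.05 0; 1 -0.15 0 0.05 0; 1 0 0 0.05 0; 1 0 0 0.05 0")

```text
time: 13.98
tool_pos: [0.5569, 0.1816, 0.0992]
ee_rot: [-3.142, 0.001, -2.893]
wrist_force: [0.2, 1.3, 9.6]
width: 0.0097
```

Firm seat with no further motion. I'll start the clockwise turn (a positive tool-z turn).

>>> servo_tool(series="1 0 0 0 0.08; 1 0 0 0 0.16; 1 0 0 0 0.24; 1 0 0 0 0.32; 1 0 0 0 0.4; 1 0 0 0 0.48; 1 0 0 0 0.56; 1 0 0 0 0.64; 1 0 0 0 0.72; 1 0 0 0 0.8; 1 0 0 0 0.8; 1 0 0 0 0.8")

```text
time: 14.98
tool_pos: [0.5565, 0.1813, 0.0991]
ee_rot: [-3.141, -0.0, 2.59]
wrist_force: [-1.1, -0.9, 12.2]
width: 0.0098
```

```bash
python3 - <<'E'
from h import *
go(.5567,.1816,.0992,3.39-1.62)
E
```

```text
t 14.98 pos [0.5565 0.1813 0.0991] rpy [-3.141  -0.      2.5898] F [-1.1 -0.9 12.2] T [-0.03  0.22  0.04] w 0.0098 q6 -0.801
shift cm [-0.    0.03 -0.01] turn 0.82
```

>>> servo_tool(series="1 0 0 0 0.08; 1 0 0 0 0.16; 1 0 0 0 0.24; 1 0 0 0 0.32; 1 0 0 0 0.4; 1 0 0 0 0.48; 1 0 0 0 0.56; 1 0 0 0 0.64; 1 0 0 0 0.72; 1 0 0 0 0.8; 1 0 0 0 0.85; 1 0 0 0 0.85; 1 0 0 0 0.85")

```text
time: 16.07
tool_pos: [0.5564, 0.1815, 0.0992]
ee_rot: [-3.141, 0.0, 1.74]
wrist_force: [-1.1, 0.5, 11.3]
width: 0.01
```

```bash
python3 - <<'E'
from h import *
go(.5567,.1816,.0992,3.39-1.7)
E
```

```text
t 16.07 pos [0.5564 0.1815 0.0992] rpy [-3.1409e+00  2.0000e-04  1.7400e+00] F [-1.1  0.5 11.3] T [-0.01  0.28  0.05] w 0.01 q6 0.049
shift cm [ 0.01  0.03 -0.  ] turn 0.05
```

>>> servo_tool(series="1 0 0 0 0.03; 1 0 0 0 0.06; 1 0 0 0 0.06; 1 0 0 0 0.06; 1 0 0 0 0.06; 1 0 0 0 0.06")

```text
time: 16.57
tool_pos: [0.5563, 0.1815, 0.0992]
ee_rot: [-3.141, 0.0, 1.68]
wrist_force: [-2.2, 0.6, 11.9]
width: 0.0099
```

```bash
python3 - <<'E'
from h import *
go(.5567,.1816,.0992,3.39-1.7)
p,d=snapshot("scene"); q,_=snapshot("top"); x,y=347,160
A=cv2.resize(p[y-25:y+25,x-25:x+25],(400,400),interpolation=cv2.INTER_CUBIC); B=cv2.resize(q[150:250,300:400],(400,400),interpolation=2)
C=cv2.resize(p[205:280,205:300],(400,316),interpolation=2)
B=np.vstack([C,np.zeros((84,400,3),np.uint8)])
cv2.imwrite("pics/c6.png",np.hstack([A,B])[:,:,::-1])
E
```

```text
t 16.57 pos [0.5563 0.1815 0.0992] rpy [-3.1408e+00  2.0000e-04  1.6800e+00] F [-2.2  0.6 11.9] T [-0.04  0.36  0.06] w 0.0099 q6 0.109
shift cm [ 0.01  0.04 -0.  ] turn -0.01
```

View pics/c6.png

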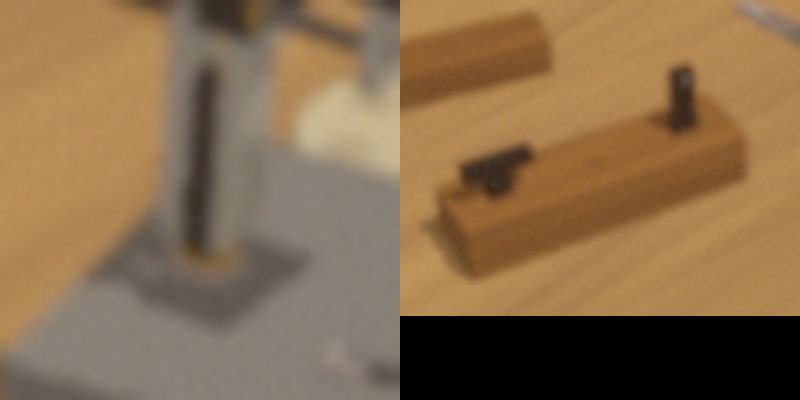

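The key is home at z 0.0992, the fingers have turned 1.71 rad with about 0.06 N m resisting (the spring torque at the stop), and the other keys stand untouched. I'll hand in.

```bash
python3 -c "
from bench import robot
print(robot.close_job())"
```

```text
the job is handed in; nothing more can be done
None
```

I took the round-headed key from the middle slot, pushed it home in the lock and turned it clockwise. I handed in at 16.7 s of the 45 s with the fingers still gripping and pressing on it. `close_job` reports no verdict, so success isn't confirmed.

**Insertion:** I eased the key in over small steps with a little wiggle. The highest force in any reading on the way in was 7.7 N, and about 12 N pressing it home. It stopped firmly at TCP z 0.0992 m, against 0.0999 m predicted, and a further wiggle did not move it.

**Turn:** The fingers turned 1.71 rad. The plug angle isn't measured directly; allowing for the 0.12–0.2 rad of play it should be at about 1.5 rad. The resisting torque of about 0.06 N m matches the return spring at the stop.

**Last checks:** The grip opening was 9.9 mm, as it should be on the 10 mm head. The slab and tee keys stood in their slots in the last picture. I took no final picture of the bystanders, but there was no sign of contact with any.

**Disagreements:** An early colour-mask fix in the scene camera put the plug and key up to about 11 mm away from the top-view fix. A magnified crop then agreed with the top view for the plug, and the top-view positions held for the grasp and the lock. Measured TCP readings also varied by 1–3 mm while the arm was still settling.

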